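Set a cold light source's aperture slide to its third click, then light the lamp

ROBOT

A 6-joint arm with a two-finger parallel gripper is mounted at the origin on a cart in front of the work surface, level with it; the furniture and walls round the work are solid. World frame = base frame: x ahead of the robot, y to its left, z up, the work surface at z = 0. Lengths are in m, angles in rad, forces in N, time in s.
With the tool pointing down it reaches from about 0.375 to 0.925 m from the base axis. Payload 5.7 kg.
Tool frame: the origin (TCP) lies on the centre line of the jaws, within the pads' length; the fingertips stand 19 mm ahead of it and the grasp point (between the pads) is the TCP; z points along the fingers, y is the direction in which the jaws open and shut (so a half turn about z gives the same grasp; the last joint's range is limited). The gripper opens to 85 mm and grips with 20 to 120 N. Pads are 22 mm wide; open, the fingers measure 114 mm over their backs; the gripper's body (76 mm by 85 mm) begins 54 mm behind the grasp point. The pads swing forward as they close: fully open they stand 13 mm farther back than shut.
Start: joints at [1.001, 0.359, 1.51, -0, 1.272, -0.115], TCP at [0.264, 0.539, 0.25] pointing down, gripper open.
Joint ranges: [-2.97, 2.97], [-1.01, 2.36], [0.21, 2.38], [-0.96, 4.11], [0.2, 2.71], [-2.98, 2.98]. Speed limits (rad/s): [2.39, 2.39, 3.14, 3.14, 3.14, 3.14].

INTERFACE

Orientations are given as a unit quaternion [x, y, z, w].
In Python, from plant import arm, cams, job_done gives the robot as it stands. The module is installed in compiled form; this text tells all that it offers.
- The arm moves only by the tool drive_tool, never from a script. Its arguments are lists of equal length, an entry for each row: "slide": the shift along the tool's x, y, z in mm, a list of three; "angular": the turn, a rotation vector about the tool's x, y, z in degrees, a list of three. A call has 1 to 20 rows; each row is the pose to reach, as a shift and turn from the pose commanded when the call began, along the tool's axes at that moment; what a row does not reach only later rows make up. A row lasts 1/10 s, in which the tool goes at most 50 mm and 8.59 degrees, less where a joint would pass 70% of its speed; a pose out of reach is approached as far as the arm can. A call with a gripper value outside its range is refused whole. "gripper" is the opening, from -1 (shut) to 1 (fully open), so that 0 is half open, set as the call begins (left out, the last holds). The fingers move at their own pace and stop on an object; the grip force is fixed at half the most. Time passes only in rows, so rows that repeat a pose let the fingers close. It gives the time, the measured TCP pose, the force and the opening at its end, in the units of the state.
- arm.get_obs(): the state, without advancing time (a new reading comes with each control period).
- cams.grab_frame(name): name is "scene" or "top"; returns a dict with "color" (420x560x3 uint8, red, green, blue), "camera_matrix" (3x3 intrinsics, pixels), "rvec" (rotation vector, rad) and "tvec" (3), from world to camera coordinates, as OpenCV has them. Camera axes: x right, y down, z forward; pixel columns grow to the right and rows downward; lengths in m; the calibration is good to about 2 mm. A picture is of the moment at which its call begins. There is no depth.
- job_done(): hands the job in, once; it reports no verdict.
The state is a dict: "time_s": time; "joint_pos": joint angles; "qd": joint speeds; "joint_efforts": joint torques, N m; "ee_pos": TCP position; "ee_rot": TCP orientation; "ft_force": force on the tool from outside, world axes, zero at the start; "torque": the same for the moment, N m; "opening": finger opening in m.
Only numpy, scipy, OpenCV 4.12 (cv2) and the standard library are available. Lean on these libraries where they do the work, as an engineer would, in place of code of your own. Each camera call takes 0.05 s, during which the arm holds its last target.

TASK

The aperture slide on top of the fibre-optic light source was left part way open. With the fingertips only, push its orange knob all the way back to the closed end, then push it open again until it has clicked into the third detent and no farther, and only when it sits there press the green lamp button right down and let it come up. Push gently, never pinch the knob, leave the sample dish and everything else on the bench where they are, and finish with the hand clear.

Things in the scene. Friction and masses are not known exactly. Their poses are not given: they have to be found in the camera images.
- light_source: White fibre-optic light source, fixed, turned by a varying yaw: 140 mm deep (x) x 170 wide (y) x 95 high. Origin: centre of its underside; +x to its rear, +y to its left. Black flat deck on top, slide slot along y on the line x = -22 mm. A black gooseneck light guide leaves the right side at x = -36 mm, reaches y = -196 mm and 150 mm above the bench, and points down at the dish.
- aperture_slide (a joint): Slide travel, m: 0 = closed (left end of the slot, white bar mark), growing to the right (box -y). Clicks 1 to 5 are 12 mm apart at white dots: 0.012, 0.024, 0.036 (third), 0.048, 0.060 (closed not counted). Leaving a detent takes 4 to 5 N; near half-way (6 mm) the push fades and the slide snaps on by itself, away from the finger. Stops 1 mm past both ends. Starts in click 1 or 2.
- slide_knob (a point): Centre of the orange knob, a rounded block 14 mm along the travel (box y) x 22 mm across it (box x) x 22 mm high; its underside is 4 mm and its top 26 mm above the deck. This point is 15 mm above the deck, 110 mm above the bench. The deck is free on both sides of the knob.
- lamp_button (a joint): Travel of the lamp push button in m: 0 = up, 0.005 = fully down (about 5 N). Springs back up when released; pressed counts from 0.004.
- lamp_button_top (a point): Centre of the top face of the round green push button, 22 mm across in a 38 mm steel collar, at the right rear of the deck (box x = +34 mm, y = -48 mm); when up, its top is 17 mm above the deck (112 mm above the bench). It is pressed straight down.
- petri_dish: Small clear lidded sample dish, 58 mm across, 13 mm high, under the end of the light guide; origin at the centre of its underside. Stays where it is.
- media_bottle: Clear bottle with blue cap, 69 mm across, 129 mm high, behind the light source; origin at the centre of its underside. Stays where it is.
- tube_a: Capped centrifuge tube (red cap) lying on the bench at the right, 120 x 21 mm; origin at its underside. Stays where it is.
- pen: Black marker pen, 126 x 13 mm, lying on the dark tray at the left; origin at its underside. Stays where it is.
- sample_pot: Specimen pot with red screw cap, 46 mm across, 57 mm high, at the front left; origin at the centre of its underside. Stays where it is.

How it is judged:
On the way, in this order (a step that is already met when the one before it is completed fails the run):
1. the slide has been pushed back to its closed end (within 2.5 mm) (value of joint aperture_slide below 0.0025 m), for 0.2 s.
2. the slide sits in the third click (36 mm, within 3 mm) (value of joint aperture_slide between 0.033 and 0.039 m), for 0.4 s.
3. the lamp button is pressed down (4 mm or more) (value of joint lamp_button above 0.004 m), for 0.05 s.
At the end, for the whole second after the job is handed in: The slide sits in its third click (36 mm from the closed end, within 3 mm), the lamp button is up again (within 1 mm), and the dish, bottle, tube, pen and pot are within 20 mm of where they stood (all of step 2 and value of joint lamp_button below 0.001 m and distance of each of petri_dish, media_bottle, tube_a, pen, sample_pot from where it was at the start of the episode below 0.02 m); the robot touches nothing.
It fails at once if the slide is taken past the third click (more than half-way to the fourth) (value of joint aperture_slide above 0.042 m).
It fails at once if the lamp button is pressed while the slide is not in its third click (value of joint lamp_button above 0.003 m and not (value of joint aperture_slide between 0.033 and 0.039 m)).
It fails at once if the knob is pinched or forced (more than 35 N on it) (contact force between the fingers and aperture_slide above 35 N).
It fails at once if the lamp button is forced (more than 35 N on it) (contact force between the fingers and lamp_button above 35 N).
It fails at once if the dish, bottle, tube, pen or the pot is lifted or pushed more than 20 mm (distance of any of petri_dish, media_bottle, tube_a, pen, sample_pot from where it was at the start of the episode above 0.02 m).
It also fails if it takes over 72 s, if anything falls off the work surface, if the arm or the gripper's body presses on something with over 40 N, if the wrist force passes 120 N, or if a joint passes its speed limit or range.

## Working session

There is one attempt and no reset: what is moved stays moved. The work goes in short steps, Python scripts to look and compute and a tool call to move; the robot and the scene stay as the last step left them, time stands still between calls to the robot, and variables do not carry over. Pictures are saved under pics/ and viewed, and the job is handed in when it is done.

Besides the shell and the picture viewer there is one more tool, called after ">>>" by a JSON object that holds its "method" and its "body". drive_tool: Moves the arm, as the interface text tells. Its arguments: {"type":"object","properties":{"slide":{"type":"array","items":{"type":"array","items":{"type":"number"}}},"angular":{"type":"array","items":{"type":"array","items":{"type":"number"}}},"gripper":{"type":"number"}},"required":["slide","angular"]}

```bash
mkdir -p pics; ls; python3 - <<'E'
from plant import arm,cams
import cv2,numpy as np
print(arm.get_obs())
for n in ("scene","top"):
    f=cams.grab_frame(n); cv2.imwrite(f"pics/{n}0.png",f["color"][:,:,::-1])
    print(n,f["camera_matrix"],f["rvec"],f["tvec"])
    R=cv2.Rodrigues(f["rvec"])[0]; print(-R.T@f["tvec"])
E
```

```text
pics
{'time_s': 0.0, 'joint_pos': array([ 1.00090116e+00,  3.59509599e-01,  1.51146289e+00, -7.96866860e-06,
        1.27250987e+00, -1.15114072e-01]), 'qd': array([ 0.00038992,  0.00192902, -0.00047456,  0.00151404, -0.00055168,
       -0.001293  ]), 'joint_efforts': array([-2.87604074e-03, -5.27619410e+01, -2.78614372e+01, -4.70583618e-04,
        1.35446648e-02, -3.26808447e-05]), 'ee_pos': array([0.2632147 , 0.53844177, 0.24943924]), 'ee_rot': array([ 2.25434767e-01,  9.74257806e-01, -8.91251706e-04, -3.13740332e-04]), 'ft_force': array([-0.38704437, -0.20493977, -0.68754683]), 'torque': array([0.03088159, 0.02019207, 0.04112227]), 'opening': 0.0855528350551379}
scene [[509.76795288   0.         287.25135741]
 [  0.         509.76795288 207.74106927]
 [  0.           0.           1.        ]] [ 1.89853846 -1.18641715  0.61383671] [-0.34044302  0.29274017  0.81906834]
[-0.30403679 -0.53781994  0.70055874]
top [[412.54757075   0.         274.20599336]
 [  0.         412.54757075 216.20331212]
 [  0.           0.           1.        ]] [ 2.1612671  -2.10840115  0.18579453] [-0.15562078  0.48481988  0.87217578]
[ 0.33454491 -0.141512    0.94234431]
```

View pics/scene0.png

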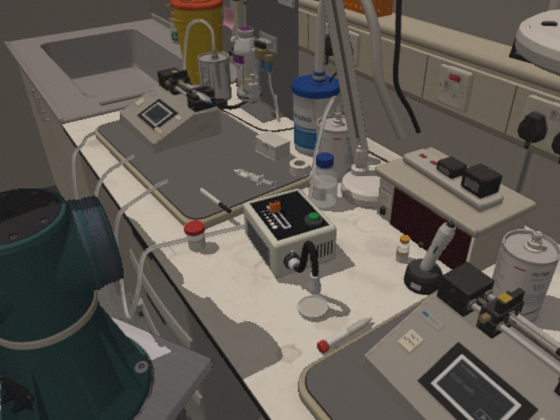

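View pics/top0.png

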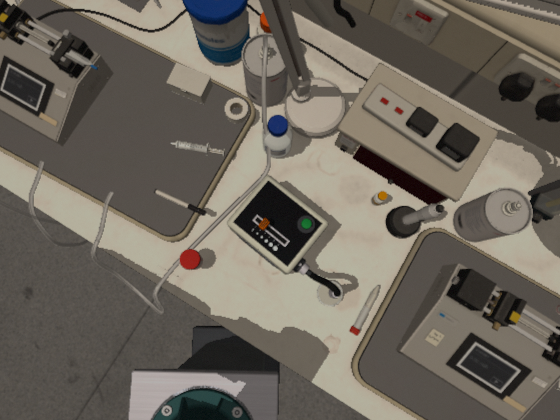

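```bash
cat > h.py <<'E'
import cv2,numpy as np
def cam(f):
    return f["camera_matrix"],cv2.Rodrigues(np.array(f["rvec"]))[0],np.array(f["tvec"]).ravel()
def back(f,uv,z):
    K,R,t=cam(f); d=R.T@np.linalg.inv(K)@np.array([uv[0],uv[1],1.]); c=-R.T@t
    return c+d*(z-c[2])/d[2]
def proj(f,P):
    return cv2.projectPoints(np.array(P,float).reshape(-1,3),np.array(f["rvec"]),np.array(f["tvec"]),f["camera_matrix"],None)[0].reshape(-1,2)
def crop(f,x0,y0,w,h,s,name):
    c=f["color"][y0:y0+h,x0:x0+w,::-1]; cv2.imwrite(name,cv2.resize(c,None,fx=s,fy=s,interpolation=cv2.INTER_CUBIC))
E
python3 - <<'E'
from plant import arm,cams
from h import *
f=cams.grab_frame("top"); crop(f,220,170,130,130,6,"pics/t1.png".replace("t1","t1")) if 0 else crop(f,225,172,110,100,6,"pics/t1.png")
g=cams.grab_frame("scene"); crop(g,235,180,110,95,6,"pics/s1.png")
import pickle; pickle.dump((f,g),open("f0.pkl","wb"))
E
```

```text
(no output)
```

View pics/t1.png

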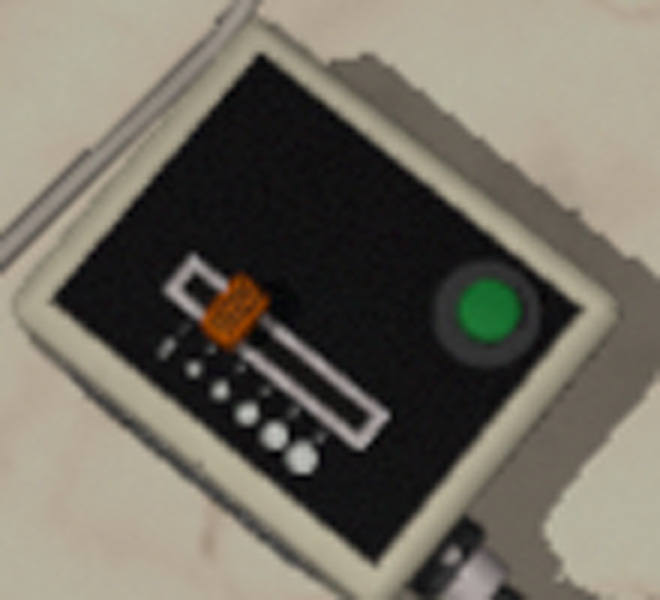

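View pics/s1.png

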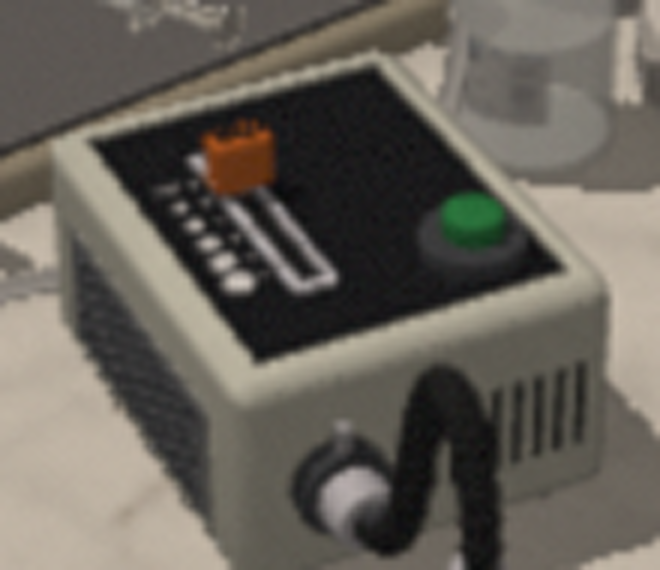

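```bash
python3 - <<'E'
import pickle
from h import *
f,g=pickle.load(open("f0.pkl","rb"))
T=lambda x,y:(x/6+225-.4,y/6+172-.4)
S=lambda x,y:(x/6+235-.4,y/6+180-.4)
C=[back(f,T(*p),.095) for p in [(260,55),(582,308),(378,565),(52,298)]]
for c in C: print(c)
print("sides",[np.linalg.norm(C[i]-C[(i+1)%4]) for i in range(4)],"centre",np.mean(C,0))
rear_mid=(C[0]+C[1])/2; fr=(C[2]+C[3])/2; d=rear_mid-fr; print("yaw",np.degrees(np.arctan2(d[1],d[0])))
l=(C[0]+C[3])/2-(C[1]+C[2])/2; print("yaw y",np.degrees(np.arctan2(-l[0],l[1])))
CS=[back(g,S(*p),.095) for p in [(375,68),(565,270),(258,358),(95,142)]]
print("scene centre",np.mean(CS,0)); d=(CS[0]+CS[1]-CS[2]-CS[3]); print(np.degrees(np.arctan2(d[1],d[0])))
l=(CS[0]+CS[3])/2-(CS[1]+CS[2])/2; print("yaw y",np.degrees(np.arctan2(-l[0],l[1])))
print("btn top",back(f,T(490,310),.112),"scene",back(g,S(475,212),.112))
print("knob top",back(f,T(236,310),.121))
bar=back(f,T(168,348),.095);d5=back(f,T(301,457),.095);print("bar,d5",bar,d5,np.linalg.norm(bar-d5))
e=d5-bar; print(np.degrees(np.arctan2(e[0],-e[1])))
sl=[back(f,T(*p),.095) for p in[(178,272),(375,432)]]; print("slot ends",sl)
# predict with pose
yaw=np.arctan2(d[1],d[0])
E
```

```text
[ 0.55505913 -0.12834646  0.095     ]
[ 0.46769988 -0.24231701  0.095     ]
[ 0.37743416 -0.17327945  0.095     ]
[ 0.46657427 -0.05865788  0.095     ]
sides [np.float64(0.14359987664710483), np.float64(0.1136401601241796), np.float64(0.14520352145094395), np.float64(0.11263244818622214)] centre [ 0.46669186 -0.1506502   0.095     ]
yaw -37.814600365979466
yaw y -37.67226298064047
scene centre [ 0.46897382 -0.1512257   0.095     ]
-38.79767510576009
yaw y -37.992735771086444
btn top [ 0.46355353 -0.20904986  0.112     ] scene [ 0.46492501 -0.21047326  0.112     ]
knob top [ 0.46000607 -0.12305856  0.121     ]
bar,d5 [ 0.45012038 -0.09938477  0.095     ] [ 0.41358513 -0.14619492  0.095     ] 0.05938025151129405
-37.97199093365723
slot ends [array([ 0.47680597, -0.10197434,  0.095     ]), array([ 0.42281189, -0.17139778,  0.095     ])]
```

>>> {"method": "drive_tool", "body": {"slide": [[-40,-28,0],[-80,-56,0],[-120,-84,0],[-160,-112,0],[-200,-140,0],[-240,-168,0],[-280,-196,0],[-316,-222,0],[-335,-262,0],[-355,-305,0],[-375,-350,0],[-395,-395,0],[-415,-440,0],[-435,-480,0],[-450,-510,0],[-462,-535,0],[-462,-535,0],[-462,-535,0],[-462,-535,0]], "angular": [[0,0,7],[0,0,14],[0,0,21],[0,0,28],[0,0,35],[0,0,42],[0,0,49],[0,0,56],[0,0,63],[0,0,70],[0,0,77],[0,0,84],[0,0,91],[0,0,96],[0,0,100],[0,0,101.7],[0,0,101.7],[0,0,101.7],[0,0,101.7]], "gripper": -1}}

```text
time_s: 2.1
ee_pos: [0.4433, -0.1437, 0.2501]
ee_rot: [0.898, 0.441, -0.0, -0.0]
ft_force: [-0.1, 0.1, 0.4]
opening: 0.0001
```

```bash
cat >> h.py <<'E'
C0=np.array([.4672,-.1508]);YAW=np.radians(-37.8)
RB=np.array([[np.cos(YAW),-np.sin(YAW)],[np.sin(YAW),np.cos(YAW)]])
def box(p): return (RB.T@(np.array(p)[:2]-C0))*1000
def wor(x,y,z): return np.r_[C0+RB@np.array([x,y])/1000,z/1000]
E
python3 - <<'E'
from plant import arm,cams
from h import *
for n in("top","scene"):
    f=cams.grab_frame(n); x0,y0=(215,150) if n=="top" else (225,120)
    im=f["color"].copy()
    crop(f,x0,y0,130,120 if n=="top" else 150,5 if n=="top" else 4,f"pics/{n}2.png")
print(box(arm.get_obs()["ee_pos"]))
E
```

```text
[-23.32870427  -8.76813244]
```

View pics/top2.png

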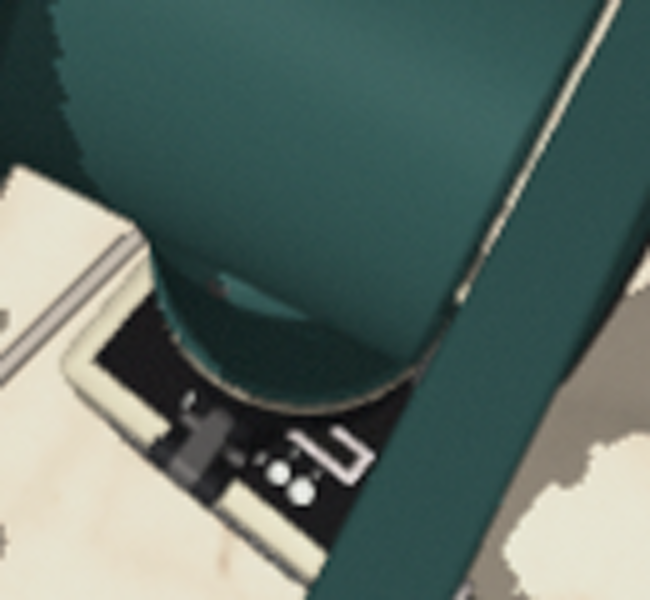

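View pics/scene2.png

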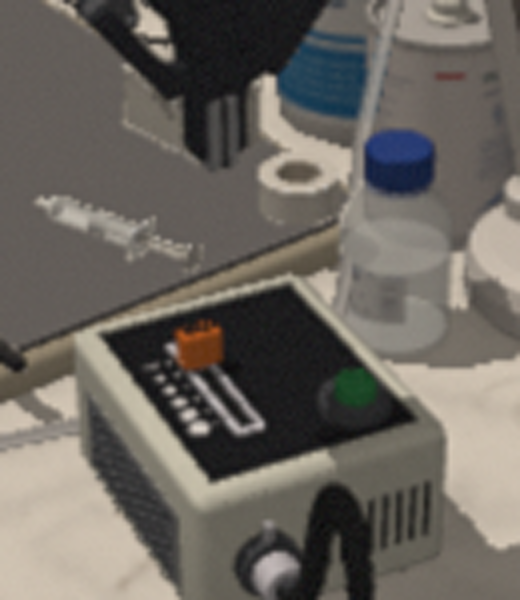

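>>> {"method": "drive_tool", "body": {"slide": [[-1,1,15],[-1,1,30],[-1,1,45],[-1,1,60],[-1,1,75],[-1,1,90],[-1,1,98],[-1,1,98],[-1,1,98]], "angular": [[0,0,0],[0,0,0],[0,0,0],[0,0,0],[0,0,0],[0,0,0],[0,0,0],[0,0,0],[0,0,0]]}}

```text
time_s: 3.1
ee_pos: [0.444, -0.1457, 0.1526]
ee_rot: [0.898, 0.441, 0.0, 0.0]
ft_force: [0.2, 0.2, 0.4]
opening: -0.0
```

```bash
cat > look.py <<'E'
from plant import arm,cams
from h import *
import sys
n,tag,x0,y0,w,h,s=sys.argv[1],sys.argv[2],*map(int,sys.argv[3:8])
f=cams.grab_frame(n); crop(f,x0,y0,w,h,s,f"pics/{tag}.png")
o=arm.get_obs(); print(o["time_s"],box(o["ee_pos"]),o["ee_pos"],o["ft_force"],o["ee_rot"])
p=o["ee_pos"]-[0,0,.019]
print("tip crop px",(proj(f,p)[0]-[x0,y0])*s)
for q in (0,.012,.024,.036): print(q,(proj(f,wor(-22,30-q*1000,121))[0]-[x0,y0])*s)
E
python3 look.py scene s3 235 150 110 100 7
```

```text
3.15 [-21.14214133 -10.2282801 ] [ 0.44422545 -0.14592376  0.15288758] [ 0.24366994  0.64247446 -0.06303328] [8.97747665e-01 4.40509835e-01 2.38955941e-04 3.99032980e-04]
tip crop px [316.06513335 373.37841504]
0 [256.13630736 342.54124041]
0.012 [273.09709519 362.67318716]
0.024 [290.35057736 383.15255331]
0.036 [307.90439639 403.98841032]
```

View pics/s3.png

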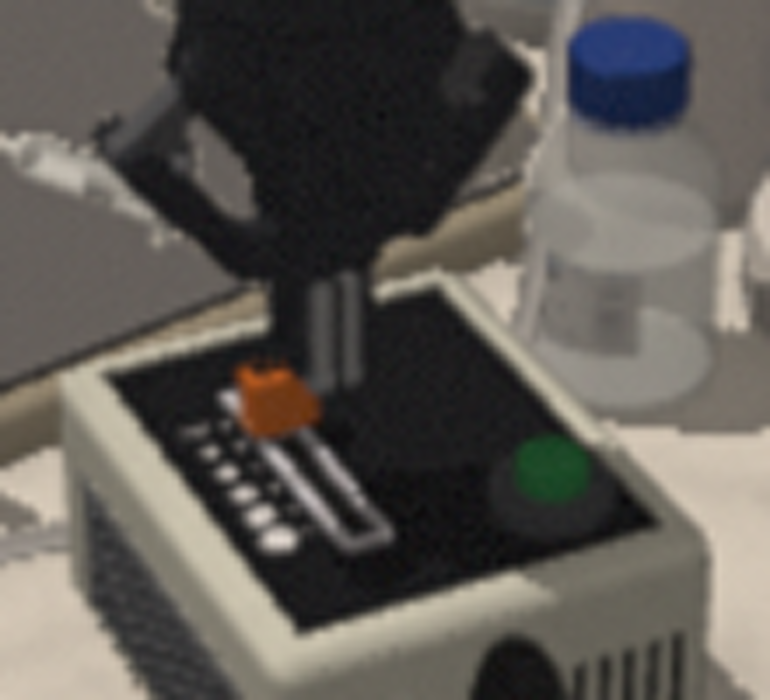

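>>> {"method": "drive_tool", "body": {"slide": [[0,0,8],[0,0,16],[0,0,24],[0,0,31],[0,0,31],[0,0,31]], "angular": [[0,0,0],[0,0,0],[0,0,0],[0,0,0],[0,0,0],[0,0,0]]}}

```text
time_s: 3.75
ee_pos: [0.4435, -0.1459, 0.121]
ee_rot: [0.898, 0.44, -0.0, -0.0]
ft_force: [-0.2, 0.1, 0.8]
opening: -0.0002
```

```bash
python3 look.py scene s4 235 150 110 100 7
```

```text
3.8 [-21.40124234 -10.58008986] [ 0.44380509 -0.14604294  0.12124491] [0.1186735  0.20352875 0.28730788] [ 8.97879721e-01  4.40240837e-01 -9.39351757e-05 -4.99780678e-05]
tip crop px [317.72171001 464.82728813]
0 [256.13630736 342.54124041]
0.012 [273.09709519 362.67318716]
0.024 [290.35057736 383.15255331]
0.036 [307.90439639 403.98841032]
```

View pics/s4.png

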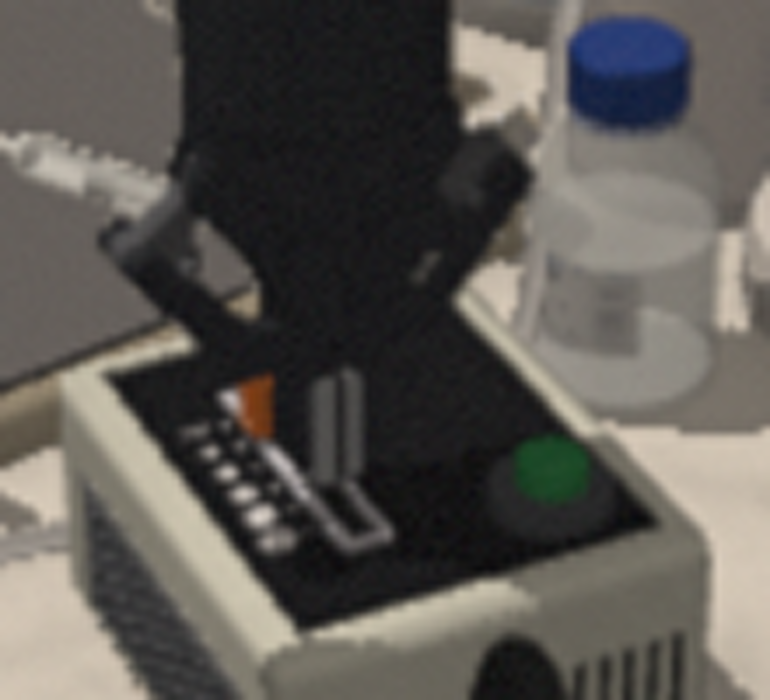

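>>> {"method": "drive_tool", "body": {"slide": [[2,0,0],[4,0,0],[6,0,0],[7,0,0],[8,0,0],[9,0,0],[10,0,0],[11,0,0],[12,0,0],[13,0,0],[13,0,0]], "angular": [[0,0,0],[0,0,0],[0,0,0],[0,0,0],[0,0,0],[0,0,0],[0,0,0],[0,0,0],[0,0,0],[0,0,0],[0,0,0]]}}

```text
time_s: 4.9
ee_pos: [0.4516, -0.1359, 0.1213]
ee_rot: [0.898, 0.44, -0.0, 0.0]
ft_force: [-0.9, -2.1, 0.9]
opening: 0.0001
```

>>> {"method": "drive_tool", "body": {"slide": [[1,0,0],[2,0,0],[3,0,0],[3,0,0]], "angular": [[0,0,0],[0,0,0],[0,0,0],[0,0,0]]}}

```text
time_s: 5.3
ee_pos: [0.4535, -0.1334, 0.1213]
ee_rot: [0.898, 0.44, -0.0, 0.0]
ft_force: [-1.5, -3.8, 2.1]
opening: 0.0002
```

```bash
python3 look.py scene s5 235 150 110 100 7
```

```text
5.35 [-21.48897116   5.38935989] [ 0.45352356 -0.13337083  0.12132198] [-1.52369454 -2.57876376  1.42682488] [ 8.97854208e-01  4.40292869e-01 -9.64476744e-05  4.62569885e-05]
tip crop px [294.20379339 436.54296897]
0 [256.13630736 342.54124041]
0.012 [273.09709519 362.67318716]
0.024 [290.35057736 383.15255331]
0.036 [307.90439639 403.98841032]
```

>>> {"method": "drive_tool", "body": {"slide": [[0.5,0,0],[1,0,0],[1.5,0,0],[2,0,0],[2,0,0]], "angular": [[0,0,0],[0,0,0],[0,0,0],[0,0,0],[0,0,0]]}}

```text
time_s: 5.85
ee_pos: [0.4551, -0.1314, 0.1213]
ee_rot: [0.898, 0.44, 0.0, -0.0]
ft_force: [-0.0, 0.6, 0.2]
opening: 0.0002
```

```bash
python3 look.py scene s6 235 150 110 100 7
```

```text
5.9 [-21.49599802   7.82542387] [ 0.45501109 -0.13144165  0.1212966 ] [-0.04127019 -0.826714   -0.08255913] [ 8.97890835e-01  4.40218116e-01  2.23279117e-04 -9.64585674e-05]
tip crop px [290.6852726  432.38265271]
0 [256.13630736 342.54124041]
0.012 [273.09709519 362.67318716]
0.024 [290.35057736 383.15255331]
0.036 [307.90439639 403.98841032]
```

View pics/s6.png

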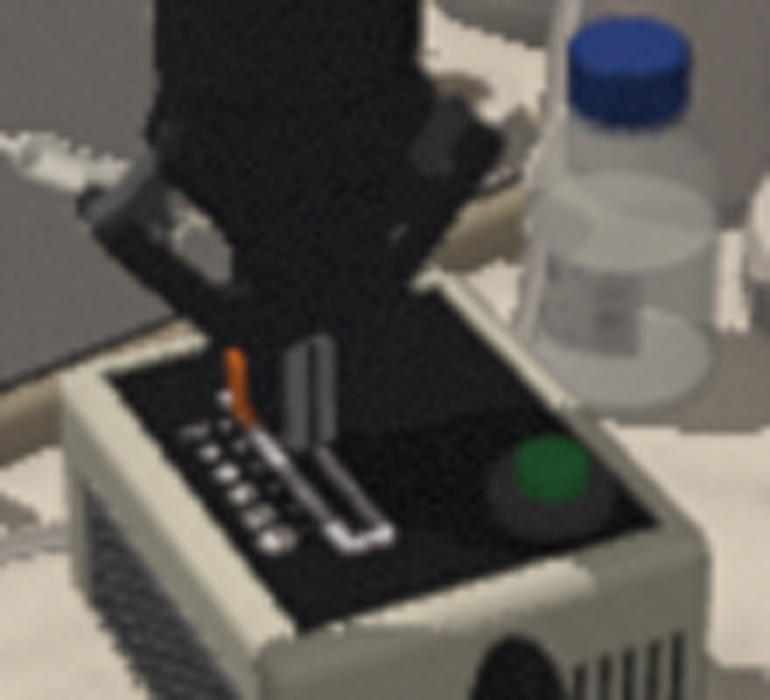

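>>> {"method": "drive_tool", "body": {"slide": [[1,0,0],[2,0,0],[3,0,0],[3.5,0,0],[4,0,0],[4.5,0,0],[4.5,0,0]], "angular": [[0,0,0],[0,0,0],[0,0,0],[0,0,0],[0,0,0],[0,0,0],[0,0,0]]}}

```text
time_s: 6.6
ee_pos: [0.4576, -0.1282, 0.1213]
ee_rot: [0.898, 0.44, -0.0, 0.0]
ft_force: [-0.3, -0.4, -0.3]
opening: 0.0
```

>>> {"method": "drive_tool", "body": {"slide": [[0.5,0,0],[1,0,0],[1,0,0],[1,0,0]], "angular": [[0,0,0],[0,0,0],[0,0,0],[0,0,0]]}}

```text
time_s: 7.0
ee_pos: [0.4581, -0.1274, 0.1213]
ee_rot: [0.898, 0.44, -0.0, 0.0]
ft_force: [-0.3, 0.1, 1.1]
opening: 0.0004
```

>>> {"method": "drive_tool", "body": {"slide": [[0.5,0,0],[1,0,0],[1,0,0]], "angular": [[0,0,0],[0,0,0],[0,0,0]]}}

```text
time_s: 7.3
ee_pos: [0.4587, -0.1267, 0.1213]
ee_rot: [0.898, 0.44, -0.0, 0.0]
ft_force: [0.0, -0.5, 1.0]
opening: -0.0001
```

```bash
python3 look.py scene s7 235 150 110 100 7
```

```text
7.35 [-21.51120692  13.79119279] [ 0.45865553 -0.12671845  0.12131166] [-0.64178725 -1.0362557  -0.07534073] [ 8.97839066e-01  4.40323720e-01 -1.72153694e-04  6.17626680e-05]
tip crop px [282.12028233 422.03823549]
0 [256.13630736 342.54124041]
0.012 [273.09709519 362.67318716]
0.024 [290.35057736 383.15255331]
0.036 [307.90439639 403.98841032]
```

View pics/s7.png

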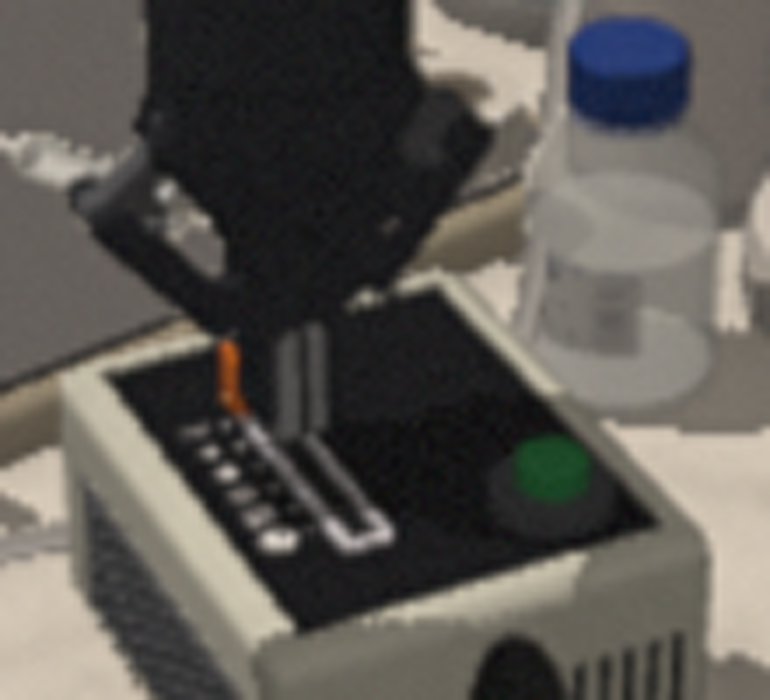

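>>> {"method": "drive_tool", "body": {"slide": [[0.5,0,0],[1,0,0],[1,0,0],[1,0,0]], "angular": [[0,0,0],[0,0,0],[0,0,0],[0,0,0]]}}

```text
time_s: 7.75
ee_pos: [0.4592, -0.1261, 0.1213]
ee_rot: [0.898, 0.44, -0.0, 0.0]
ft_force: [-3.1, -3.6, 1.3]
opening: 0.0001
```

>>> {"method": "drive_tool", "body": {"slide": [[-3,0,0],[-6,0,0],[-10,0,0],[-12,0,-10],[-12,0,-25],[-12,0,-40],[-12,0,-40],[-12,0,-40]], "angular": [[0,0,0],[0,0,0],[0,0,0],[0,0,0],[0,0,0],[0,0,0],[0,0,0],[0,0,0]]}}

```text
time_s: 8.55
ee_pos: [0.4523, -0.1355, 0.1618]
ee_rot: [0.898, 0.44, 0.0, 0.001]
ft_force: [-0.7, -0.5, -1.0]
opening: 0.0
```

```bash
python3 look.py scene s8 235 150 110 100 7
```

```text
8.6 [-21.6846514    2.85817725] [ 0.45181756 -0.13525092  0.1612251 ] [-0.47494824 -0.25724524  0.17597541] [ 8.97887365e-01  4.40225261e-01 -7.13173098e-06  5.52050894e-07]
tip crop px [294.34505018 326.93421104]
0 [256.13630736 342.54124041]
0.012 [273.09709519 362.67318716]
0.024 [290.35057736 383.15255331]
0.036 [307.90439639 403.98841032]
```

View pics/s8.png

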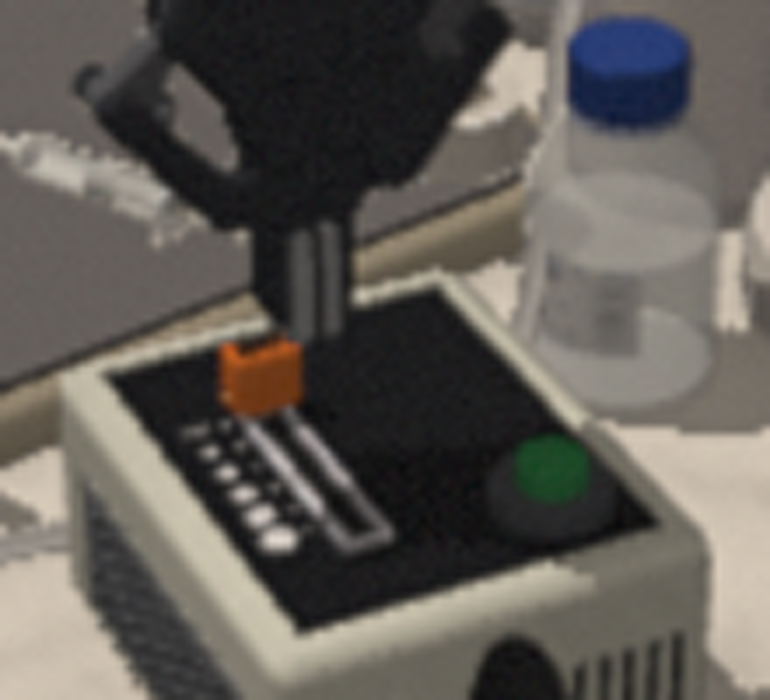

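```bash
python3 - <<'E'
import pickle
from h import *
f,g=pickle.load(open("f0.pkl","rb"))
for uv in [(235,227),(200,235),(311,195),(316,150),(320,110)]:
    print(uv,[ (np.round(back(g,uv,z)[:2],3),np.round(proj(f,back(g,uv,z))[0])) for z in (0,.1,.2,.3)])
print("top tube", back(f,(262,172),0),back(f,(240,195),0),back(f,(225,212),0), box(back(f,(240,195),0)))
print("bottle",back(f,(278,126),.129))
E
python3 - <<'E'
import pickle,sys
sys.path.insert(0,'.')
from h import *
f,g=pickle.load(open("f0.pkl","rb"))
crop(f,150,20,200,200,3,"pics/t2.png"); crop(g,180,60,200,180,4,"pics/s9.png")
E
```

```text
(235, 227) [(array([ 0.489, -0.004]), array([214., 218.])), (array([ 0.376, -0.08 ]), array([242., 265.])), (array([ 0.262, -0.156]), array([279., 329.])), (array([ 0.149, -0.232]), array([331., 417.]))]
(200, 235) [(array([0.428, 0.052]), array([188., 243.])), (array([ 0.324, -0.032]), array([217., 291.])), (array([ 0.219, -0.116]), array([255., 354.])), (array([ 0.115, -0.2  ]), array([308., 442.]))]
(311, 195) [(array([ 0.688, -0.107]), array([261., 137.])), (array([ 0.547, -0.168]), array([287., 185.])), (array([ 0.405, -0.23 ]), array([321., 248.])), (array([ 0.263, -0.291]), array([370., 337.]))]
(316, 150) [(array([ 0.915, -0.021]), array([229.,  49.])), (array([ 0.741, -0.095]), array([255.,  97.])), (array([ 0.567, -0.169]), array([289., 161.])), (array([ 0.393, -0.242]), array([337., 250.]))]
(320, 110) [(array([1.183, 0.082]), array([194., -47.])), (array([ 0.971, -0.007]), array([219.,   1.])), (array([ 0.759, -0.095]), array([253.,  65.])), (array([ 0.546, -0.184]), array([301., 155.]))]
top tube [ 0.6007145  -0.11230259  0.        ] [ 0.54386281 -0.06254507  0.        ] [ 0.5026383  -0.02932128  0.        ] [  6.4834352  116.72225304]
bottle [ 0.66387607 -0.14664617  0.129     ]
```

View pics/t2.png

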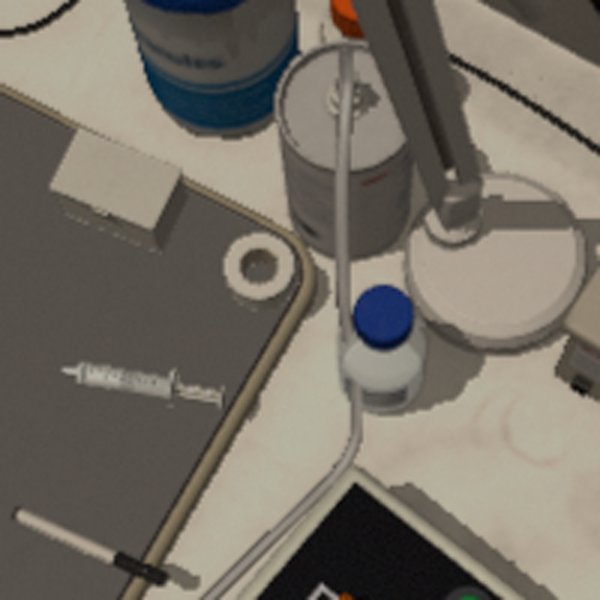

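View pics/s9.png

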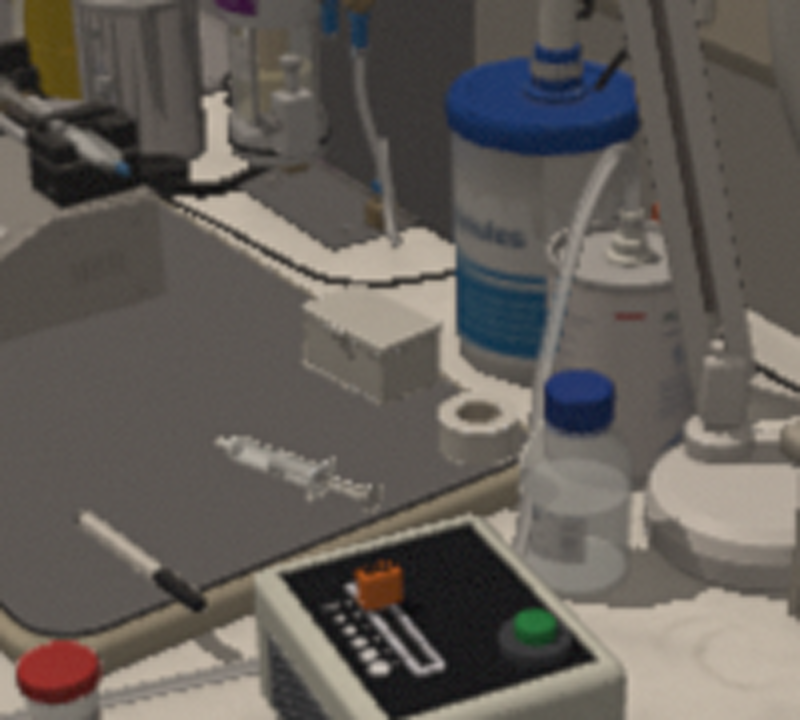

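>>> {"method": "drive_tool", "body": {"slide": [[8,0,0],[16,0,0],[24,0,0],[32,0,0],[40,0,0],[48,0,0],[55,0,0],[55,0,0],[55,0,10],[55,0,20],[55,0,30],[55,0,40],[55,0,40],[55,0,40]], "angular": [[0,0,0],[0,0,0],[0,0,0],[0,0,0],[0,0,0],[0,0,0],[0,0,0],[0,0,0],[0,0,0],[0,0,0],[0,0,0],[0,0,0],[0,0,0],[0,0,0]]}}

```text
time_s: 10.0
ee_pos: [0.4853, -0.0919, 0.1208]
ee_rot: [0.898, 0.44, -0.0, -0.0]
ft_force: [0.1, -0.4, -0.1]
opening: -0.0001
```

```bash
python3 look.py scene s10 235 150 110 100 7
```

```text
10.05 [-21.45451924  57.84038779] [ 0.48569839 -0.0919475   0.12121175] [ 0.45479595  0.16799636 -0.44106978] [ 8.97913596e-01  4.40171731e-01 -1.34384458e-04 -5.89898540e-05]
tip crop px [221.57419147 348.71357957]
0 [256.13630736 342.54124041]
0.012 [273.09709519 362.67318716]
0.024 [290.35057736 383.15255331]
0.036 [307.90439639 403.98841032]
```

View pics/s10.png

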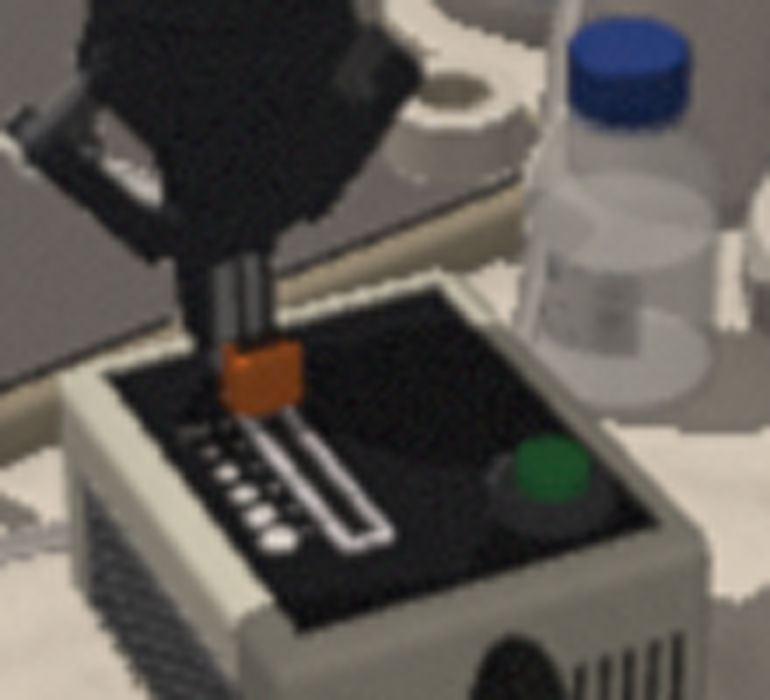

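>>> {"method": "drive_tool", "body": {"slide": [[-2,0,0],[-4,0,0],[-6,0,0],[-7,0,0],[-8,0,0],[-9,0,0],[-10,0,0],[-11,0,0],[-11,0,0]], "angular": [[0,0,0],[0,0,0],[0,0,0],[0,0,0],[0,0,0],[0,0,0],[0,0,0],[0,0,0],[0,0,0]]}}

```text
time_s: 10.95
ee_pos: [0.4792, -0.1003, 0.1215]
ee_rot: [0.898, 0.44, 0.0, -0.0]
ft_force: [1.7, 3.3, 2.7]
opening: 0.0006
```

>>> {"method": "drive_tool", "body": {"slide": [[-1,0,0],[-2,0,0],[-3,0,0],[-3,0,0]], "angular": [[0,0,0],[0,0,0],[0,0,0],[0,0,0]]}}

```text
time_s: 11.35
ee_pos: [0.4767, -0.1034, 0.1212]
ee_rot: [0.898, 0.44, -0.001, 0.0]
ft_force: [-0.6, 0.8, -1.6]
opening: 0.0002
```

```bash
python3 look.py scene s11 235 150 110 100 7
```

```text
11.4 [-21.61645777  43.27081046] [ 0.47664063 -0.10336047  0.12113471] [0.07322894 0.03215991 0.54135185] [ 8.97786030e-01  4.40431410e-01 -6.32067985e-04  1.36604314e-04]
tip crop px [240.76727142 372.89224487]
0 [256.13630736 342.54124041]
0.012 [273.09709519 362.67318716]
0.024 [290.35057736 383.15255331]
0.036 [307.90439639 403.98841032]
```

View pics/s11.png

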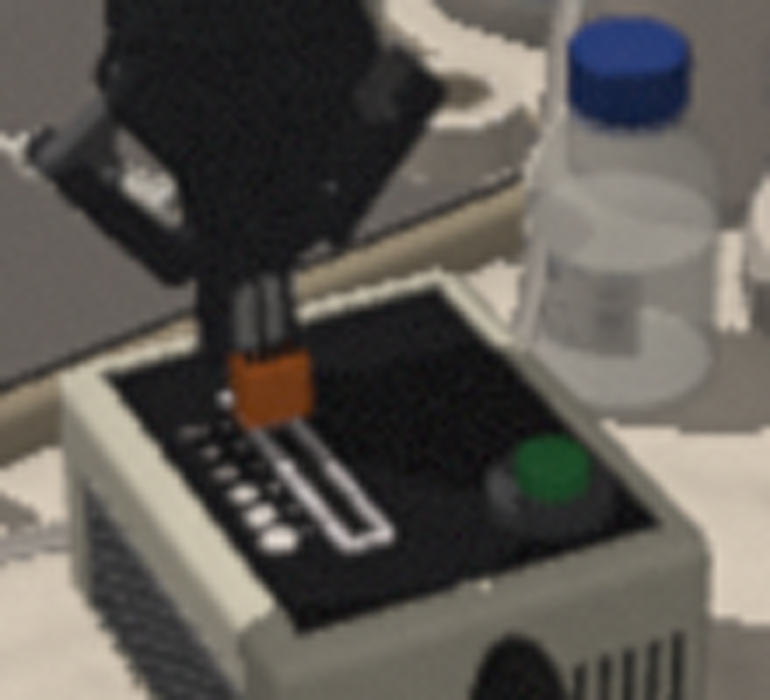

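>>> {"method": "drive_tool", "body": {"slide": [[-0.5,0,0],[-1,0,0],[-1,0,0],[-1,0,0]], "angular": [[0,0,0],[0,0,0],[0,0,0],[0,0,0]]}}

```text
time_s: 11.8
ee_pos: [0.4765, -0.1038, 0.1213]
ee_rot: [0.898, 0.44, -0.0, 0.0]
ft_force: [-0.0, 0.2, -0.0]
opening: 0.0002
```

```bash
python3 look.py scene s12 235 150 110 100 7
```

```text
11.85 [-21.49935199  42.85701396] [ 0.47647955 -0.10375921  0.12129061] [-1.267714   -0.45620079 -0.62076288] [ 8.97862749e-01  4.40275452e-01 -9.20587282e-05  5.47476196e-05]
tip crop px [241.67112317 373.04867874]
0 [256.13630736 342.54124041]
0.012 [273.09709519 362.67318716]
0.024 [290.35057736 383.15255331]
0.036 [307.90439639 403.98841032]
```

View pics/s12.png

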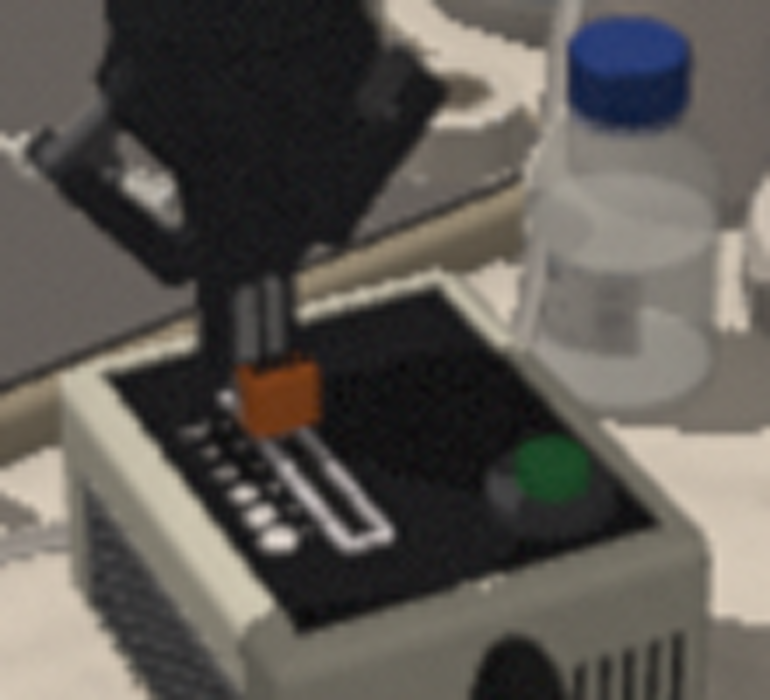

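>>> {"method": "drive_tool", "body": {"slide": [[-2,0,0],[-4,0,0],[-5,0,0],[-6,0,0],[-7,0,0],[-8,0,0],[-9,0,0],[-10,0,0],[-10.5,0,0],[-11,0,0],[-11,0,0]], "angular": [[0,0,0],[0,0,0],[0,0,0],[0,0,0],[0,0,0],[0,0,0],[0,0,0],[0,0,0],[0,0,0],[0,0,0],[0,0,0]]}}

```text
time_s: 12.95
ee_pos: [0.4695, -0.1128, 0.1213]
ee_rot: [0.898, 0.44, -0.0, 0.0]
ft_force: [-0.1, -0.0, 0.1]
opening: -0.0001
```

>>> {"method": "drive_tool", "body": {"slide": [[-0.5,0,0],[-1,0,0],[-1,0,0],[-1,0,0]], "angular": [[0,0,0],[0,0,0],[0,0,0],[0,0,0]]}}

```text
time_s: 13.35
ee_pos: [0.4691, -0.1133, 0.1213]
ee_rot: [0.898, 0.44, -0.0, 0.0]
ft_force: [-0.3, 0.0, -0.4]
opening: 0.0
```

```bash
python3 look.py scene s13 235 150 110 100 7
```

```text
13.4 [-21.45250718  30.84352461] [ 0.46915341 -0.11328044  0.12131777] [0.24664144 0.34035902 0.01368784] [ 8.97866002e-01  4.40268816e-01 -8.19621621e-05  7.60607688e-05]
tip crop px [258.34615404 392.96044282]
0 [256.13630736 342.54124041]
0.012 [273.09709519 362.67318716]
0.024 [290.35057736 383.15255331]
0.036 [307.90439639 403.98841032]
```

View pics/s13.png

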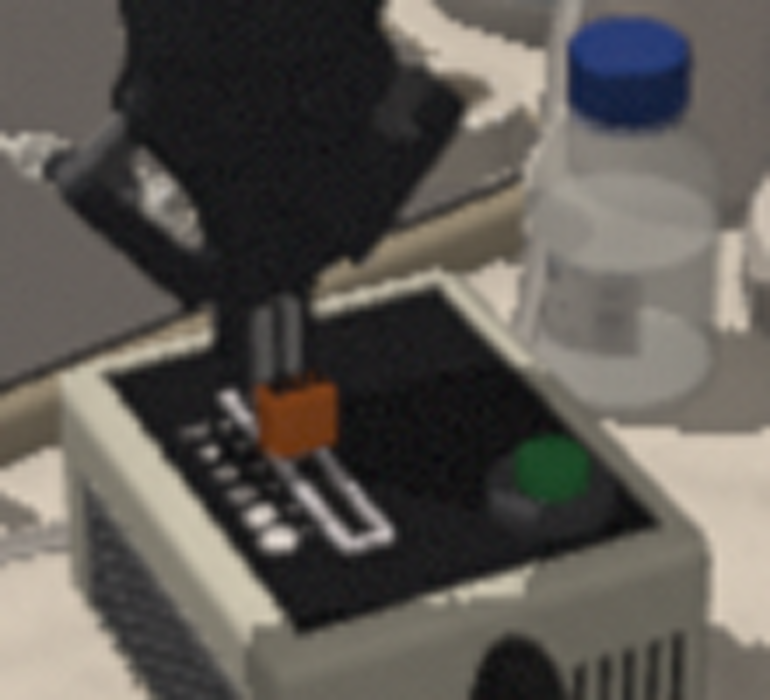

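>>> {"method": "drive_tool", "body": {"slide": [[-2,0,0],[-4,0,0],[-5,0,0],[-6,0,0],[-7,0,0],[-8,0,0],[-9,0,0],[-9.5,0,0],[-10,0,0],[-10.5,0,0],[-10.5,0,0],[-10.5,0,0]], "angular": [[0,0,0],[0,0,0],[0,0,0],[0,0,0],[0,0,0],[0,0,0],[0,0,0],[0,0,0],[0,0,0],[0,0,0],[0,0,0],[0,0,0]]}}

```text
time_s: 14.6
ee_pos: [0.4624, -0.1218, 0.1213]
ee_rot: [0.898, 0.44, -0.0, 0.0]
ft_force: [-0.2, 0.2, 1.1]
opening: -0.0001
```

```bash
python3 look.py scene s14 235 150 110 100 7
```

```text
14.65 [-21.49564929  20.00903812] [ 0.46247879 -0.12181492  0.12127023] [-0.48238973 -0.45485723 -0.38928377] [ 8.97802788e-01  4.40397517e-01 -3.93333751e-04  1.62627533e-04]
tip crop px [273.37086752 411.48093243]
0 [256.13630736 342.54124041]
0.012 [273.09709519 362.67318716]
0.024 [290.35057736 383.15255331]
0.036 [307.90439639 403.98841032]
```

View pics/s14.png

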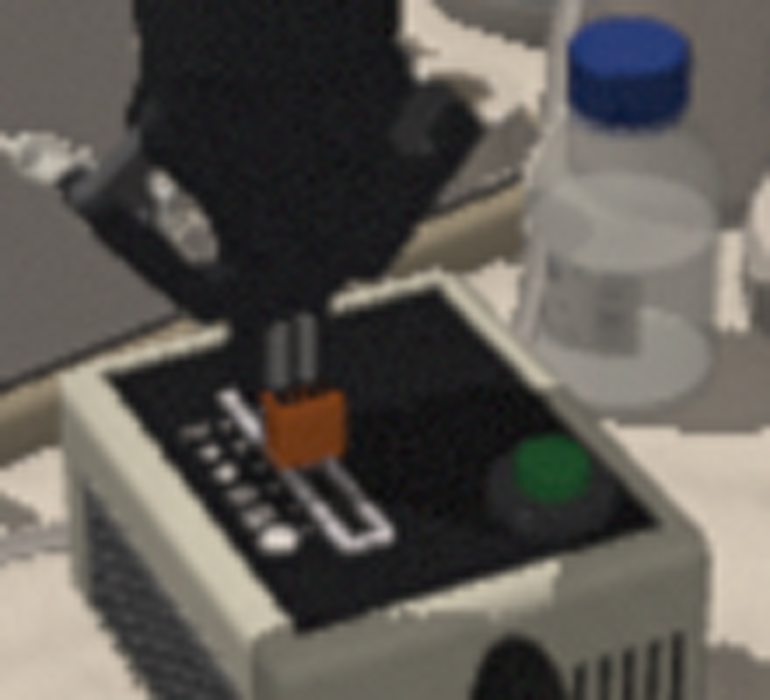

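>>> {"method": "drive_tool", "body": {"slide": [[-0.3,0,0],[-0.5,0,0],[-0.5,0,0],[-0.5,0,0],[-0.5,0,0]], "angular": [[0,0,0],[0,0,0],[0,0,0],[0,0,0],[0,0,0]]}}

```text
time_s: 15.15
ee_pos: [0.4624, -0.122, 0.1213]
ee_rot: [0.898, 0.44, -0.0, 0.0]
ft_force: [0.7, -0.2, 0.2]
opening: -0.0001
```

```bash
python3 look.py scene s15 235 150 110 100 7
```

```text
15.2 [-21.46235485  19.86282047] [ 0.46241548 -0.12195086  0.12130186] [ 0.18281853  0.85209609 -0.17740389] [ 8.97843735e-01  4.40314217e-01 -1.08743711e-04  8.24039566e-05]
tip crop px [273.67643359 411.61388753]
0 [256.13630736 342.54124041]
0.012 [273.09709519 362.67318716]
0.024 [290.35057736 383.15255331]
0.036 [307.90439639 403.98841032]
```

View pics/s15.png

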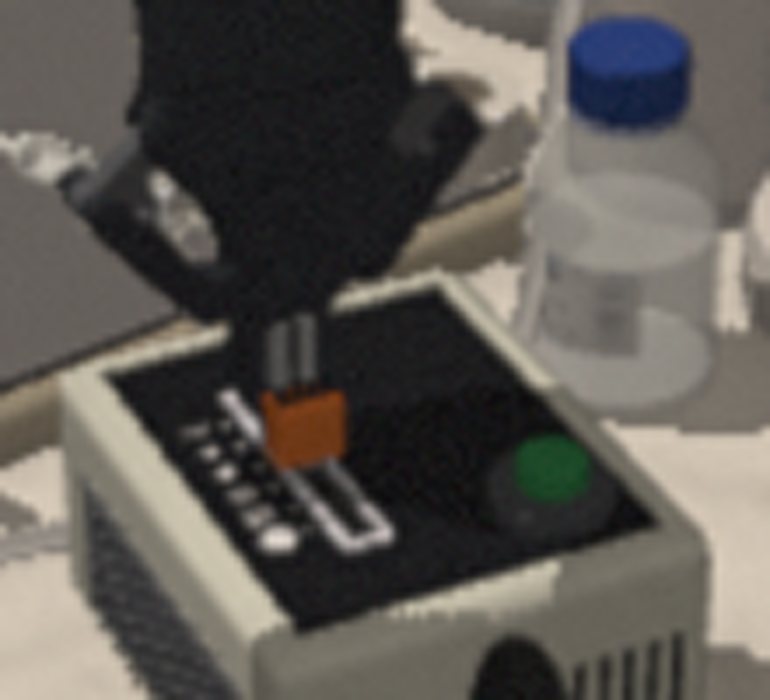

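>>> {"method": "drive_tool", "body": {"slide": [[-0.3,0,0],[-0.5,0,0],[-0.7,0,0],[-0.7,0,0],[-0.7,0,0]], "angular": [[0,0,0],[0,0,0],[0,0,0],[0,0,0],[0,0,0]]}}

```text
time_s: 15.7
ee_pos: [0.4619, -0.1225, 0.1213]
ee_rot: [0.898, 0.44, -0.0, 0.0]
ft_force: [-0.3, 0.1, 0.0]
opening: -0.0001
```

```bash
python3 look.py scene s16 235 150 110 100 7
```

```text
15.75 [-21.49985973  19.15404496] [ 0.46195143 -0.12248792  0.12132749] [-0.67083158  0.17862085 -0.67611674] [ 8.97863730e-01  4.40273448e-01 -1.05153787e-04  5.28328524e-05]
tip crop px [274.55878407 412.78537961]
0 [256.13630736 342.54124041]
0.012 [273.09709519 362.67318716]
0.024 [290.35057736 383.15255331]
0.036 [307.90439639 403.98841032]
```

View pics/s16.png

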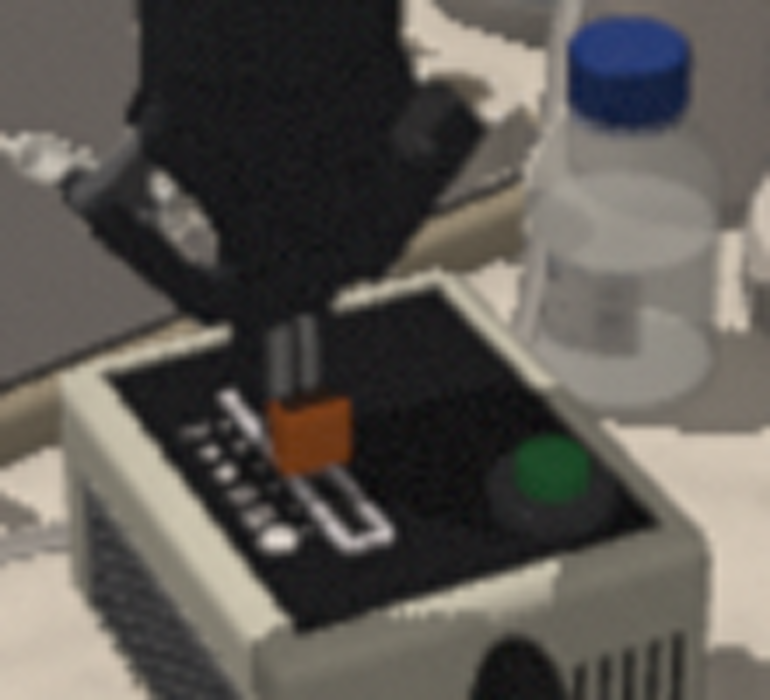

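>>> {"method": "drive_tool", "body": {"slide": [[0,0,0],[0,0,0],[0,0,0],[0,0,0],[0,0,0]], "angular": [[0,0,0],[0,0,0],[0,0,0],[0,0,0],[0,0,0]]}}

```text
time_s: 16.25
ee_pos: [0.462, -0.1224, 0.1213]
ee_rot: [0.898, 0.44, -0.0, 0.0]
ft_force: [0.3, -0.3, 0.1]
opening: -0.0002
```

```bash
python3 look.py scene s17 235 150 110 100 7
```

```text
16.3 [-21.47725593  19.21095048] [ 0.46200417 -0.12245681  0.12131679] [ 0.53714505 -0.14906204 -1.00208172] [ 8.97868525e-01  4.40263681e-01 -4.37519966e-05  3.39450988e-05]
tip crop px [274.54873964 412.69849011]
0 [256.13630736 342.54124041]
0.012 [273.09709519 362.67318716]
0.024 [290.35057736 383.15255331]
0.036 [307.90439639 403.98841032]
```

View pics/s17.png

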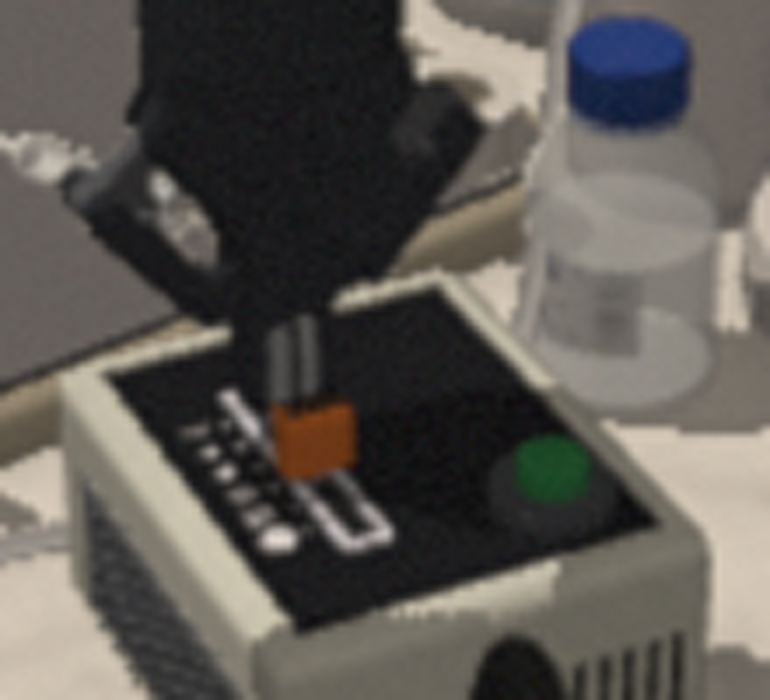

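>>> {"method": "drive_tool", "body": {"slide": [[3,0,0],[7,0,0],[10,0,-10],[10,0,-25],[10,0,-40],[10,15,-40],[10,30,-40],[10,45,-40],[10,55,-40],[-5,55,-40],[-20,55,-40],[-35,55,-40],[-50,55,-40],[-60,55,-40],[-66.5,55,-40],[-66.5,55,-40],[-66.5,55,-40]], "angular": [[0,0,0],[0,0,0],[0,0,0],[0,0,0],[0,0,0],[0,0,0],[0,0,0],[0,0,0],[0,0,0],[0,0,0],[0,0,0],[0,0,0],[0,0,0],[0,0,0],[0,0,0],[0,0,0],[0,0,0]]}}

```text
time_s: 18.0
ee_pos: [0.4648, -0.2087, 0.1615]
ee_rot: [0.898, 0.44, 0.0, 0.0]
ft_force: [-0.5, 1.3, 0.2]
opening: -0.0002
```

```bash
python3 look.py scene s18 235 150 110 100 7
```

```text
18.05 [ 33.59702178 -46.95850051] [ 0.46496566 -0.20849635  0.1614086 ] [ 0.72403178  0.95751237 -0.72949447] [8.97862128e-01 4.40276707e-01 1.31671224e-04 5.72484060e-05]
tip crop px [547.08650083 364.39683239]
0 [256.13630736 342.54124041]
0.012 [273.09709519 362.67318716]
0.024 [290.35057736 383.15255331]
0.036 [307.90439639 403.98841032]
```

View pics/s18.png

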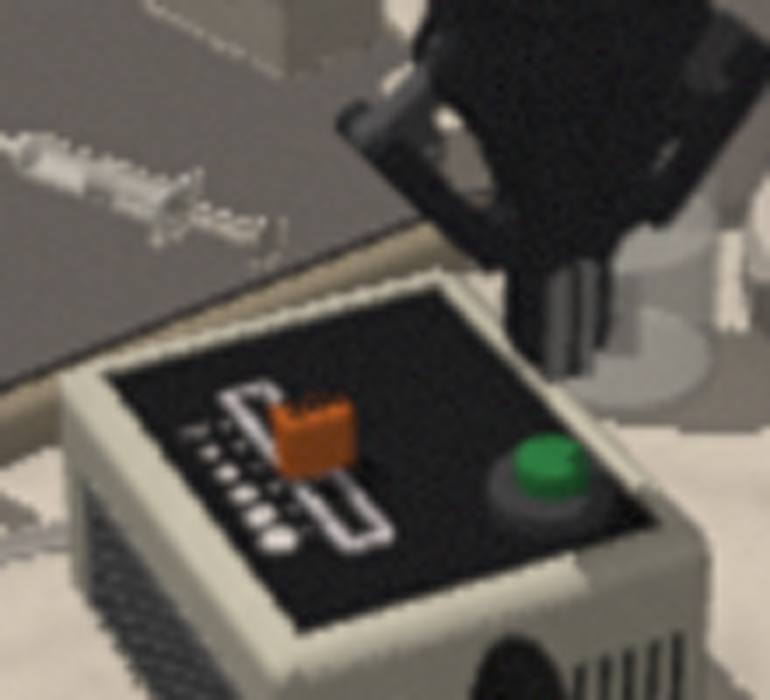

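>>> {"method": "drive_tool", "body": {"slide": [[0,0,8],[0,0,16],[0,0,22],[0,0,26],[0,0,28],[0,0,29],[0,0,30],[0,0,31],[0,0,32],[0,0,32]], "angular": [[0,0,0],[0,0,0],[0,0,0],[0,0,0],[0,0,0],[0,0,0],[0,0,0],[0,0,0],[0,0,0],[0,0,0]]}}

```text
time_s: 19.05
ee_pos: [0.4649, -0.2088, 0.1295]
ee_rot: [0.898, 0.44, 0.0, 0.0]
ft_force: [-0.5, 0.4, 2.9]
opening: -0.0
```

>>> {"method": "drive_tool", "body": {"slide": [[0,0,1],[0,0,2],[0,0,2.5],[0,0,3],[0,0,3.5],[0,0,3.5],[0,0,3.5]], "angular": [[0,0,0],[0,0,0],[0,0,0],[0,0,0],[0,0,0],[0,0,0],[0,0,0]]}}

```text
time_s: 19.75
ee_pos: [0.4649, -0.2088, 0.126]
ee_rot: [0.898, 0.44, 0.0, 0.0]
ft_force: [-1.0, 0.2, 5.8]
opening: 0.0001
```

>>> {"method": "drive_tool", "body": {"slide": [[0,0,0.4],[0,0,0.8],[0,0,1.2],[0,0,1.2]], "angular": [[0,0,0],[0,0,0],[0,0,0],[0,0,0]]}}

```text
time_s: 20.15
ee_pos: [0.465, -0.2088, 0.1258]
ee_rot: [0.898, 0.44, 0.0, 0.0]
ft_force: [-3.6, 1.3, 16.5]
opening: -0.0001
```

```bash
python3 look.py scene s19 235 150 110 100 7
```

```text
20.2 [ 33.82375653 -47.20906699] [ 0.46499124 -0.2088333   0.12583913] [-3.80280095  1.18554373 15.95730823] [8.97840823e-01 4.40319944e-01 1.54804615e-04 4.22635395e-04]
tip crop px [545.87969774 467.69395389]
0 [256.13630736 342.54124041]
0.012 [273.09709519 362.67318716]
0.024 [290.35057736 383.15255331]
0.036 [307.90439639 403.98841032]
```

View pics/s19.png

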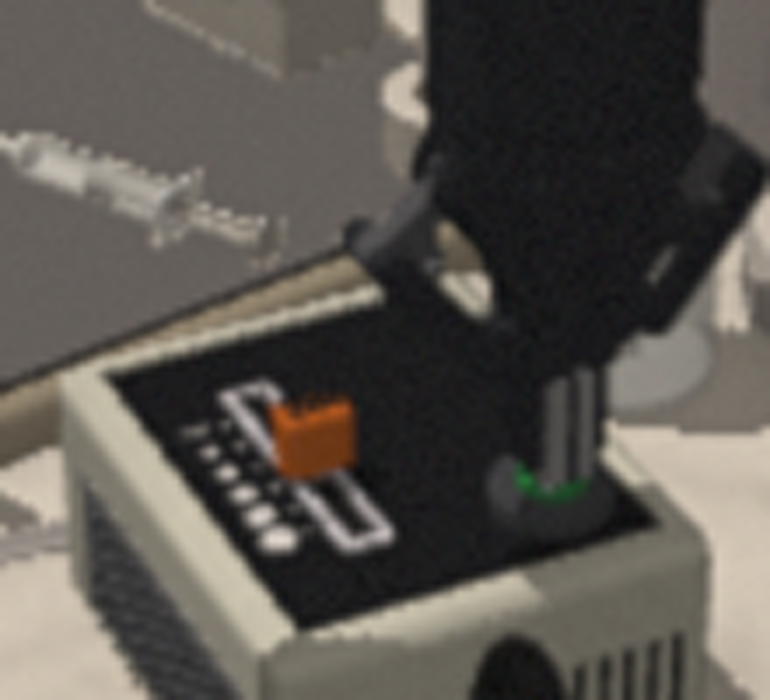

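>>> {"method": "drive_tool", "body": {"slide": [[0,0,-2],[0,0,-6],[0,0,-12],[0,0,-25],[0,0,-40],[0,0,-60],[0,0,-80],[0,0,-100],[0,0,-120],[0,0,-120],[0,0,-120],[0,0,-120]], "angular": [[0,0,0],[0,0,0],[0,0,0],[0,0,0],[0,0,0],[0,0,0],[0,0,0],[0,0,0],[0,0,0],[0,0,0],[0,0,0],[0,0,0]]}}

```text
time_s: 21.4
ee_pos: [0.464, -0.2082, 0.2435]
ee_rot: [0.898, 0.44, -0.001, -0.001]
ft_force: [-0.7, -0.1, -0.3]
opening: -0.0002
```

```bash
python3 look.py scene s20 235 150 110 100 7; python3 - <<'E'
from plant import cams
from h import *
f=cams.grab_frame("scene"); crop(f,0,0,560,420,1,"pics/s21.png")
import pickle; g=pickle.load(open("f0.pkl","rb"))[1]
# object regions compare
d=np.abs(f["color"].astype(int)-g["color"]).sum(2)
for n,(x,y) in dict(dish=(313,307),bottle=(322,190),tube=(345,335),pen=(215,200),pot=(195,235)).items(): print(n,d[y-14:y+14,x-16:x+16].mean().round(1))
E
```

```text
21.45 [ 32.64583685 -47.29692875] [ 0.46400665 -0.20818077  0.24339984] [-0.10653426 -0.36300279  0.05900468] [ 8.97866492e-01  4.40266169e-01 -6.68170862e-04 -1.00814836e-03]
tip crop px [550.27520066 111.75536032]
0 [256.13630736 342.54124041]
0.012 [273.09709519 362.67318716]
0.024 [290.35057736 383.15255331]
0.036 [307.90439639 403.98841032]
dish 53.4
bottle 22.9
tube 67.3
pen 17.7
pot 21.4
```

View pics/s20.png

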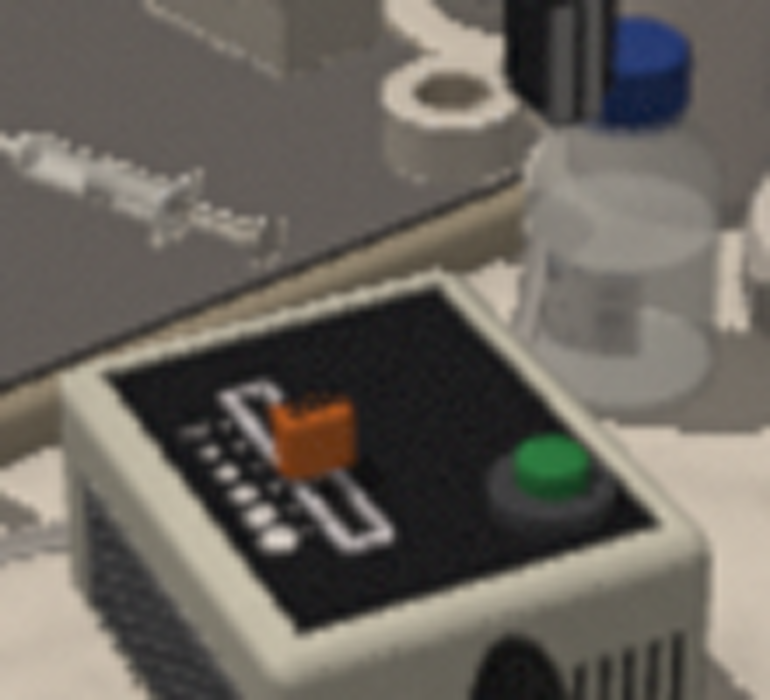

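View pics/s21.png

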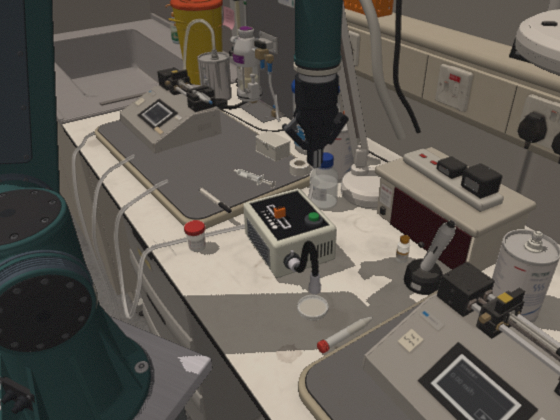

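```bash
python3 -c "
from plant import arm,job_done
print(arm.get_obs()['ft_force']); print(job_done())"
```

```text
[-0.38280207  1.28360196 -0.29565995]
the job is handed in; nothing more can be done
None
```

I pushed the knob to the closed end and then opened it click by click to the third detent. With the slide there, I pressed the green button to its stop, released it, lifted the hand clear and handed the job in at about 21 s of the 72 s. The fingers stayed shut throughout, so the knob was never pinched. `job_done()` gives no verdict.

- **Slide:** the finger met about 4.7 N at the closed end. The final picture puts the knob at about 36 mm, roughly 36.6 mm by its right edge. No force I read while pushing the knob exceeded about 5 N.
- **Lamp button:** it moved about 5 mm and reached its stop. The force was about 16.5 N there, above the 5 N spring but under the 35 N limit. The last picture shows it up again.
- **Bench:** by eye in the scene picture, the dish, bottle, tube, pen and pot are where they stood. A pixel comparison with the first picture differed most at the dish and the tube. I took that to be the arm's shadow and did not measure their positions again.
- **Hand:** the fingertips are about 0.11 m above the button, with the wrist force close to its noise level.
- **Position fit:** the contact points came out about 1 mm off my camera estimate of the box, within the calibration error. I shifted the button target by that amount.

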